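# Feel for the packed lunch tin and seat it in the chute head

### The job

One of the three alike lunch tins is still packed: find it by its weight, lifting tins just clear of the locker top and never more than about 10 cm, and put any empty one back down where it stood. Set the packed tin lengthways on the level head of the chute and slide it in between the sprung cheeks until you feel it bear on the red gate, pushing gently, then let go. Leave the empty tins standing in their places, put tins down without banging, and leave the other things alone.

Things in the scene. Friction and masses are not known exactly. Their poses are not given: they have to be found in the camera images.
- tin_a_centre (a point): a shut, dented aluminium lunch tin, 110 mm long (its x) x 54 wide (its y) x 62 high, z up; this point is its centre, 31 mm above its underside. Gripped across the 54 mm. The three tins look alike and stand on the locker top (height 0): one (any of them) is packed, 0.37 to 0.52 kg in all (3.6 to 5.1 N); two are as good as empty, 0.10 to 0.14 kg (1.0 to 1.4 N). Contents may shift 3 mm.
- tin_b_centre (a point): a shut, dented aluminium lunch tin, 110 mm long (its x) x 54 wide (its y) x 62 high, z up; this point is its centre, 31 mm above its underside. Gripped across the 54 mm. The three tins look alike and stand on the locker top (height 0): one (any of them) is packed, 0.37 to 0.52 kg in all (3.6 to 5.1 N); two are as good as empty, 0.10 to 0.14 kg (1.0 to 1.4 N). Contents may shift 3 mm.
- tin_c_centre (a point): a shut, dented aluminium lunch tin, 110 mm long (its x) x 54 wide (its y) x 62 high, z up; this point is its centre, 31 mm above its underside. Gripped across the 54 mm. The three tins look alike and stand on the locker top (height 0): one (any of them) is packed, 0.37 to 0.52 kg in all (3.6 to 5.1 N); two are as good as empty, 0.10 to 0.14 kg (1.0 to 1.4 N). Contents may shift 3 mm.
- tin_a: the same lunch tin as tin_a_centre; origin at the centre of its underside
- tin_b: the same lunch tin as tin_b_centre; origin at the centre of its underside
- tin_c: the same lunch tin as tin_c_centre; origin at the centre of its underside
- chute: sheet-metal chute, fixed. x is the way a tin is pushed in, z up; origin on the locker top under the gate's face, on the channel's middle line. Its head is a level steel floor 60 mm above the locker top, 76 mm wide, from x = -210 mm (open end) to the red gate at x = 0; beyond the gate the sheet slopes down into a black rubber boot tray
- cheek_mouth (a point): middle of the flared mouth of the two steel cheeks, on the head's floor, 61 mm before the gate; axes as the chute's. Cheeks 16 mm high, from here to 3 mm short of the gate; 66 mm apart here, 49 mm at rest further in, each sprung to give 9 mm. A tin going in lengthways is pinched with 1 to 4 N a side: a few newtons drag it in, and it stays where it is left
- gate: red gate across the chute's head with a rubber buffer facing the tin, 36 mm high above the head's floor; origin on the buffer's face, on the middle line, at the floor's height; axes as the chute's. Stiffly sprung: gives about 1 mm per 5 N, 6 mm at most. A tin is home when its end face bears on the buffer: tin centre 55 mm before this point
- whistle: yellow plastic whistle, 45 mm long, 22 mm high, a bystander
- peg_knob: beech coat-peg knob, 42 mm across, 40 mm high, a bystander
- padlock: brass padlock lying flat, 75 mm long, 20 mm high, a bystander
- shoe_polish: black shoe-polish tin, 68 mm across, 28 mm high, a bystander
- drink: green drinking bottle, 64 mm across, 170 mm high, standing beyond the tins to the robot's right, a bystander
- ball_center (a point): red rubber ball, 54 mm across, lying in a blue quoit ring, a bystander; this point is its centre
There are look-alikes about, which are no part of the job. Leave any yellow look-alike of the tin_a alone.

How it is judged:
By the outcome, as a careful person would: the job done as asked, in the order asked, and still so for the second after the job is handed in, with the robot touching nothing.
It also fails if it takes over 72 s, if anything falls off the work surface, if the arm or the gripper's body presses on something with over 40 N, if the wrist force passes 120 N, or if a joint passes its speed limit or range.

### The arm

A 7-joint arm with a two-finger parallel gripper is mounted at the origin on the work surface. World frame = base frame: x ahead of the robot, y to its left, z up, the work surface at z = 0. Lengths are in m, angles in rad, forces in N, time in s.
With the tool pointing down it reaches from about 0.425 to 0.875 m from the base axis. Payload 4.7 kg.
Tool frame: the origin (TCP) lies on the centre line of the jaws, within the pads' length; the fingertips stand 14 mm ahead of it and the grasp point (between the pads) lies 5 mm behind it; z points along the fingers, y is the direction in which the jaws open and shut (so a half turn about z gives the same grasp; the last joint's range is limited). The gripper opens to 87 mm and grips with 3 to 60 N. Pads are 19 mm wide; open, the fingers measure 117 mm over their backs; the gripper's body (75 mm by 190 mm) begins 51 mm behind the grasp point.
Start: joints at [1.149, 0.321, -0.07, 1.45, 0.023, 1.371, -0.057], TCP at [0.274, -0.589, 0.2] pointing down, gripper open.
Joint ranges: [-2.86, 2.86], [-0.3, 2.09], [-1.38, 1.24], [0.06, 2.45], [-1.56, 4.7], [0.09, 2.05], [-2.69, 2.69]. Speed limits (rad/s): [2.57, 2.57, 3.14, 3.14, 3.14, 3.14, 3.14].

### API

Orientations are given as a rotation vector (axis times angle).
In Python, from bench import ctrl gives the robot as it stands. The module is installed in compiled form; this text tells all that it offers.
- The arm moves only by the tool step_arm, never from a script. Its argument "plan" is a list of rows, each a list of 3 entries, a list of its own where there are three numbers: the turn, a rotation vector about the tool's x, y, z in rad, then the shift along the tool's x, y, z in m, then the closure in counts, from 0 (fully open) to 255 (shut). In form: [[[rx, ry, rz], [x, y, z], hand], ...]. A call has exactly 10 rows; each row is the pose to reach, as a shift and turn from the pose commanded when the call began, along the tool's axes at that moment; what a row does not reach only later rows make up. A row lasts 1/8 s, in which the tool goes at most 62.5 mm and 10.7 degrees, less where a joint would pass 70% of its speed; a pose out of reach is approached as far as the arm can. A call with a gripper value outside its range is refused whole. The fingers move at their own pace and stop on an object; "squeeze" is the grip in N (left out, the last holds). Time passes only in rows, so rows that repeat a pose let the fingers close, or fill a call up. It gives the time, the measured TCP pose, the force and the opening at its end, in the units of the state.
- ctrl.get_state(): the state, without advancing time (a new reading comes with each control period).
- ctrl.get_image(name): name is "scene" or "side" or "wrist"; returns the picture (420x560x3 uint8, red, green, blue); there is no depth.
- ctrl.calibration(name): a dict with "fov_y" (degrees; the focal length in pixels is half the picture's height over the tangent of half this angle, whatever the lens; pixels are square), "cx", "cy" (the principal point, pixels), "rvec" (rotation vector, rad) and "tvec" (3), from world to camera coordinates, as OpenCV has them. Camera axes: x right, y down, z forward; pixel columns grow to the right and rows downward; lengths in m; the calibration is good to about 2 mm. A picture is of the moment at which its call begins: read the wrist's pose just before it. calibration takes no time and is no camera call; for the wrist camera it gives the pose at the moment of the call.
- ctrl.close_job(): hands the job in, once; it reports no verdict.
Trained networks look in the newest picture that a camera, given by its name, has taken for a name from the list of things; names that differ only in an ending like _2 or _b are one class to them, and where a whole thing is asked for, a point or a joint stands for the part that bears it (a point fixed in the world has none). Each returns a list of dicts, best first, with "score" (0 to 1); they miss things now and then, are a little off and sometimes report something else, mostly with a low value. They report only what shows in the picture. A call takes as long as a camera call. They do not tell look-alikes from the thing itself.
- ctrl.cut_out(camera, label): "pixels" (420x560 bool, what is visible of it) and "rect" ([left, top, width, height] in pixels, round what is visible of it).
The state is a dict: "time": time; "joint_positions": joint angles; "qd": joint speeds; "joint_torque": joint torques, N m; "position": TCP position; "tool_rot": TCP orientation; "ft_force": force on the tool from outside, world axes, zero at the start; "torque": the same for the moment, N m; "grip_width": opening from 0.0 (shut) to 1.0 (fully open).
Only numpy, scipy, OpenCV 4.12 (cv2) and the standard library are available. Lean on these libraries where they do the work, as an engineer would, in place of code of your own. Each camera call takes 0.05 s, during which the arm holds its last target.

## Working session

There is one attempt and no reset: what is moved stays moved. The work goes in short steps, Python scripts to look and compute and a tool call to move; the robot and the scene stay as the last step left them, time stands still between calls to the robot, and variables do not carry over. Pictures are saved under pics/ and viewed, and the job is handed in when it is done.

Besides the shell and the picture viewer there is one more tool, called after "Call:" by a JSON object that holds its "method" and its "body", one argument or row to a line. step_arm: Moves the arm, as the interface text tells. Its arguments: {"type":"object","properties":{"plan":{"type":"array"},"squeeze":{"type":"number"}},"required":["plan"]}

```bash
mkdir -p pics
python3 - <<'E'
from bench import ctrl
import cv2,numpy as np
s=ctrl.get_state()
for k,v in s.items(): print(k,np.round(v,4))
for n in ("scene","side","wrist"):
    im=ctrl.get_image(n); cv2.imwrite(f"pics/{n}0.png",im[:,:,::-1])
    c=ctrl.calibration(n); print(n,{k:np.round(v,4) for k,v in c.items()})
E
```

```text
time 0.0
joint_positions [ 1.1491  0.3218 -0.0701  1.4517  0.0226  1.3708 -0.0569]
qd [-0.0009 -0.0002  0.0001  0.0003  0.0005  0.0007  0.0002]
joint_torque [ 2.00000e-04 -4.91285e+01 -4.03600e-01 -3.12526e+01 -6.38000e-02
  4.37000e-02  2.00000e-04]
position [ 0.2741 -0.5887  0.1987]
tool_rot [-3.0654e+00 -6.7890e-01  8.0000e-04]
ft_force [-0.2215  0.0828  0.7297]
torque [ 0.0104 -0.0024 -0.0319]
grip_width 0.996
scene {'fov_y': np.float64(43.4005), 'cx': np.float64(277.3912), 'cy': np.float64(211.3429), 'rvec': array([ 1.9649,  1.0511, -0.5816]), 'tvec': array([-0.1761, -0.2393,  1.6081])}
side {'fov_y': np.float64(44.5491), 'cx': np.float64(284.0724), 'cy': np.float64(211.3037), 'rvec': array([ 0.8345, -2.4448,  1.2269]), 'tvec': array([0.3169, 0.2967, 0.9018])}
wrist {'fov_y': np.float64(64.586), 'cx': np.float64(280.994), 'cy': np.float64(212.6727), 'rvec': array([-2.4298,  1.5485,  0.2354]), 'tvec': array([-0.6491, -0.0348,  0.3923])}
```

View pics/scene0.png

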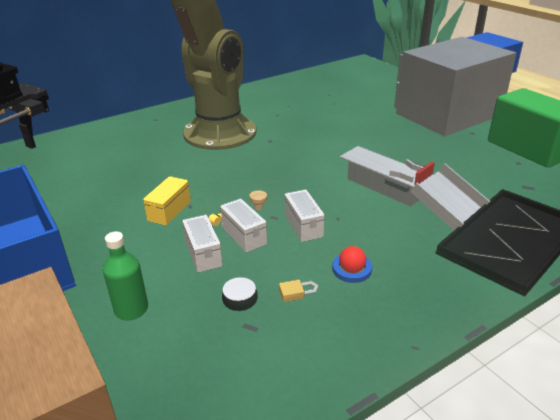

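View pics/side0.png

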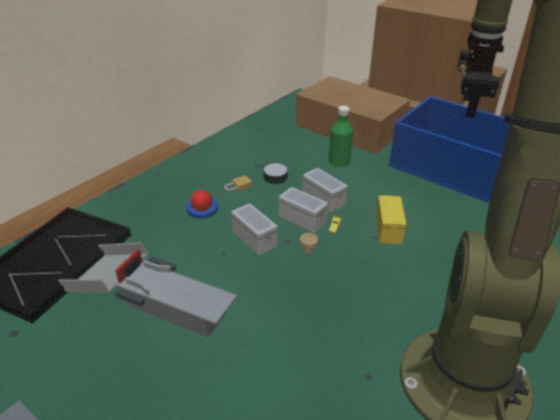

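View pics/wrist0.png

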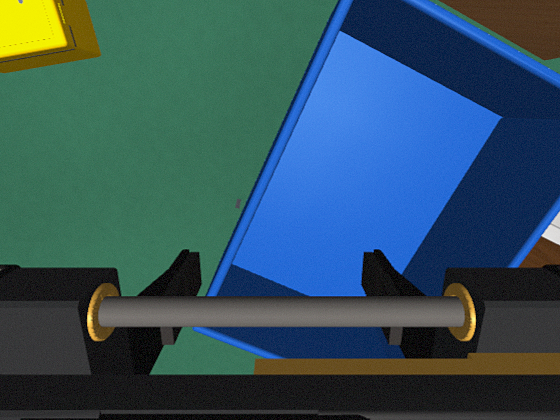

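The scene picture shows three white/grey tins at about (203,242), (243,224) and (304,215). The yellow look-alike is at (167,200), the chute head at (385,172) and the red gate at (425,172). Next I'll run the networks.

```bash
cat > h.py <<'E'
from bench import ctrl
import cv2,numpy as np,pickle
from scipy.spatial.transform import Rotation as R
W,H=560,420
def cam(n):
    c=ctrl.calibration(n); f=H/2/np.tan(np.radians(c['fov_y'])/2)
    return dict(K=np.array([[f,0,c['cx']],[0,f,c['cy']],[0,0,1]]),r=np.array(c['rvec'],float),t=np.array(c['tvec'],float))
def proj(c,P): return cv2.projectPoints(np.array(P,float).reshape(-1,3),c['r'],c['t'],c['K'],None)[0].reshape(-1,2)
def ray(c,uv,z):
    uv=np.atleast_2d(uv).astype(float); Rm=cv2.Rodrigues(c['r'])[0]; o=-Rm.T@c['t']
    d=(Rm.T@np.linalg.inv(c['K'])@np.c_[uv,np.ones(len(uv))].T).T
    return o+d*((z-o[2])/d[:,2])[:,None]
E
python3 - <<'E'
from h import *
out={}
for n in ("scene","side"):
    for l in ("tin_a","chute","gate","whistle","peg_knob","padlock","shoe_polish","drink","ball_center"):
        r=ctrl.cut_out(n,l)
        out[n,l]=r
        for q in r[:6]: 
            ys,xs=np.nonzero(q['pixels'])
            print(n,l,round(q['score'],2),np.round(q['rect']),q['pixels'].sum(),np.round([xs.mean(),ys.mean()]) if len(xs) else '')
pickle.dump(out,open('seg0.pkl','wb'))
print(ctrl.get_state()['time'])
E
```

```text
scene tin_a 0.97 [185. 214.  40.  60.] 1567 [202. 243.]
scene tin_a 0.91 [288. 193.  39.  45.] 1584 [304. 216.]
scene tin_a 0.78 [220. 201.  46.  50.] 1589 [244. 225.]
scene tin_a 0.68 [144. 180.  46.  46.] 1579 [167. 200.]
scene tin_a 0.54 [336. 246.  30.  23.] 566 [352. 260.]
scene chute 0.46 [284. 190.  40.  53.] 1526 [304. 215.]
scene gate 0.77 [417. 163.  17.  22.] 206 [424. 173.]
scene peg_knob 0.5 [250. 191.  18.  20.] 238 [258. 199.]
scene padlock 0.7 [282. 189.  41.  55.] 1556 [304. 215.]
scene shoe_polish 0.89 [224. 279.  35.  31.] 1029 [240. 294.]
scene drink 0.82 [105. 236.  44.  86.] 2629 [124. 281.]
scene drink 0.4 [182. 216.  44.  55.] 1584 [203. 243.]
scene drink 0.38 [283. 189.  40.  51.] 1507 [304. 215.]
side tin_a 0.94 [232. 205.  44.  47.] 1493 [255. 229.]
side tin_a 0.84 [379. 198.  31.  47.] 1219 [391. 220.]
side tin_a 0.8 [302. 169.  44.  43.] 1186 [325. 188.]
side tin_a 0.72 [277. 188.  51.  45.] 1509 [303. 209.]
side chute 0.86 [  0. 205. 238. 131.] 15583 [102. 274.]
side chute 0.69 [191. 188.  22.  24.] 353 [202. 200.]
side gate 0.85 [115. 251.  29.  30.] 423 [129. 266.]
side gate 0.21 [231. 205.  46.  51.] 1612 [255. 229.]
side peg_knob 0.86 [297. 231.  22.  20.] 267 [309. 242.]
side shoe_polish 0.75 [268. 166.  18.  16.] 357 [276. 174.]
side drink 0.56 [330. 104.  25.  66.] 1110 [341. 140.]
side drink 0.52 [301. 232.  18.  18.] 265 [309. 242.]
side ball_center 0.65 [191. 189.  22.  24.] 371 [202. 200.]
1.05
```

Run:
```python
import cv2,numpy as np
a=cv2.imread('pics/scene0.png'); b=cv2.imread('pics/side0.png')
cv2.imwrite('pics/c1.png',cv2.resize(a[160:300,130:330],None,fx=4,fy=4,interpolation=cv2.INTER_CUBIC))
cv2.imwrite('pics/c2.png',cv2.resize(a[130:250,330:500],None,fx=4.6,fy=4.6,interpolation=cv2.INTER_CUBIC))
cv2.imwrite('pics/c3.png',cv2.resize(b[230:350,60:240],None,fx=4.4,fy=4.4,interpolation=cv2.INTER_CUBIC))
```

```text
(no output)
```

View pics/c1.png

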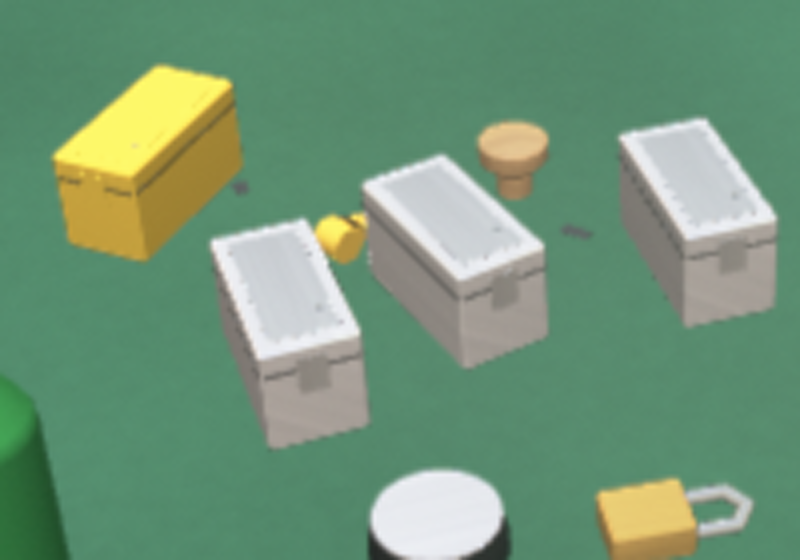

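View pics/c2.png

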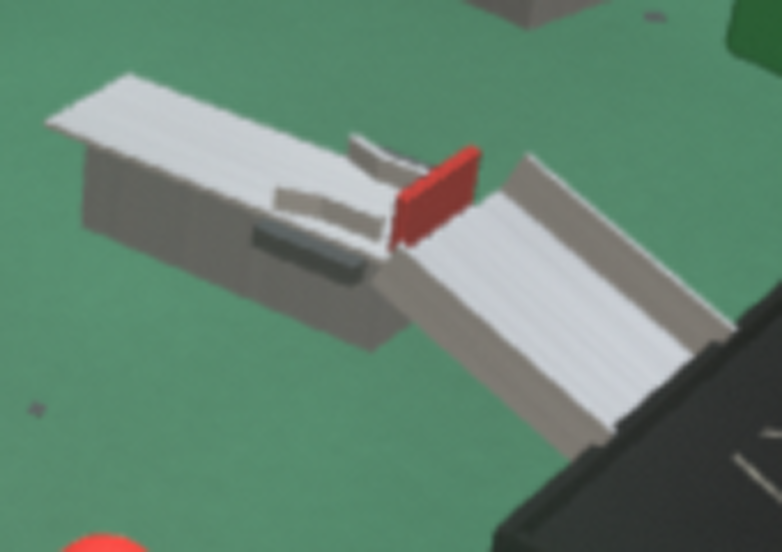

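View pics/c3.png

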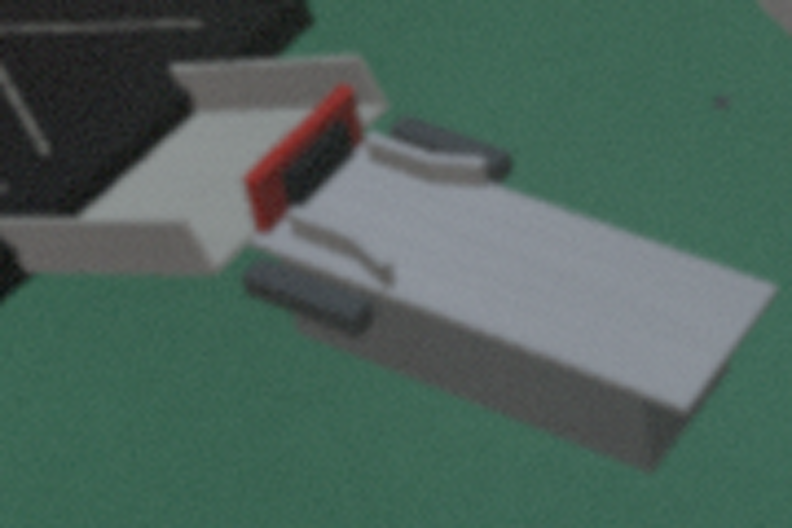

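Run:
```python
from h import *
from scipy.optimize import minimize
seg=pickle.load(open('seg0.pkl','rb'))
C={n:cam(n) for n in("scene","side")}
pickle.dump(C,open('cams.pkl','wb'))
box=np.array([[sx*.055,sy*.027,z] for sx in(-1,1) for sy in(-1,1) for z in(0,.062)])
def poly(c,p):
    Rz=R.from_euler('z',p[2]).as_matrix(); return cv2.convexHull(proj(c,box@Rz.T+[p[0],p[1],0]).astype(np.float32))
def iou(c,p,m):
    S=4; h=poly(c,p); a=np.zeros((H*S,W*S),np.uint8); 
    cv2.fillConvexPoly(a,np.round((h+.5)*S).astype(np.int32),1)
    mm=np.kron(m.astype(np.uint8),np.ones((S,S),np.uint8)); return (a&mm).sum()/max(1,(a|mm).sum())
res=[]
for i,j in((0,2),(2,3),(1,0),(3,1)):
    ms={"scene":seg["scene","tin_a"][i]['pixels'],"side":seg["side","tin_a"][j]['pixels']}
    ys,xs=np.nonzero(ms["scene"]); g=ray(C["scene"],[xs.mean(),ys.mean()],.03)[0]
    best=None
    for y0 in np.arange(0,np.pi,np.pi/8):
        f=lambda p:-sum(iou(C[n],p,ms[n]) for n in ms)
        r=minimize(f,[g[0],g[1],y0],method='Nelder-Mead',options=dict(initial_simplex=[[g[0],g[1],y0],[g[0]+.01,g[1],y0],[g[0],g[1]+.01,y0],[g[0],g[1],y0+.2]],maxfev=60,xatol=1e-4))
        if best is None or r.fun<best.fun: best=r
    best=minimize(f,best.x,method='Nelder-Mead',options=dict(maxfev=150))
    p=best.x; print(i,np.round(p[:2],4),round(np.degrees(p[2])%180,1),[round(iou(C[n],p,ms[n]),3) for n in ms]); res.append(p)
pickle.dump(res,open('tins0.pkl','wb'))
for n in C:
    im=cv2.resize(cv2.imread(f'pics/{n}0.png'),None,fx=3,fy=3)
    for p in res:
        Rz=R.from_euler('z',p[2]).as_matrix(); q=np.round((proj(C[n],box@Rz.T+[p[0],p[1],0])+.5)*3).astype(int)
        for a in range(8):
            for b in range(a):
                if np.isclose(box[a],box[b]).sum()==2: cv2.line(im,q[a].tolist(),q[b].tolist(),(0,0,255),1)
    im=im[480:860,380:1050] if n=="scene" else im[480:780,660:1260]
    cv2.imwrite(f'pics/fit_{n}.png',im)
for l,n,z in(("peg_knob","scene",.02),("shoe_polish","scene",.014),("drink","scene",.085)):
    ys,xs=np.nonzero(seg[n,l][0]['pixels']);print(l,np.round(ray(C[n],[xs.mean(),ys.mean()],z)[0],3))
for nm,uv,z in(("whistle",[215,219],.01),("padlock",[298,290],.01),("ball",[352,260],.027)):
    print(nm,np.round(ray(C["scene"],uv,z)[0],3))
```

```text
0 [ 0.5035 -0.3057] 166.5 [np.float64(0.94), np.float64(0.838)]
2 [ 0.496 -0.201] 176.8 [np.float64(0.9), np.float64(0.931)]
1 [ 0.5414 -0.0712] 164.2 [np.float64(0.962), np.float64(0.907)]
3 [ 0.3083 -0.298 ] 123.8 [np.float64(0.946), np.float64(0.916)]
peg_knob [ 0.411 -0.113  0.02 ]
shoe_polish [ 0.667 -0.31   0.014]
drink [ 0.59  -0.495  0.085]
whistle [ 0.414 -0.23   0.01 ]
padlock [ 0.716 -0.209  0.01 ]
ball [ 0.721 -0.081  0.027]
```

View pics/fit_scene.png

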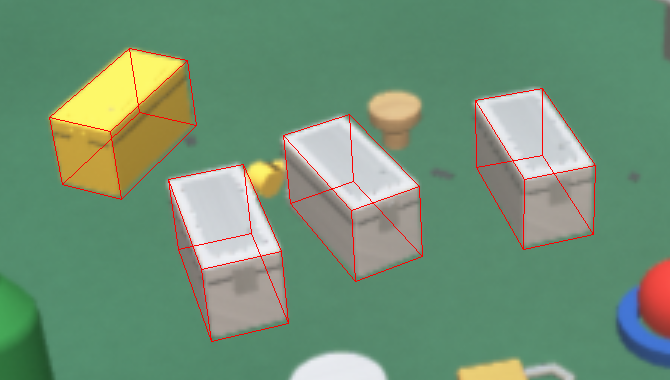

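View pics/fit_side.png

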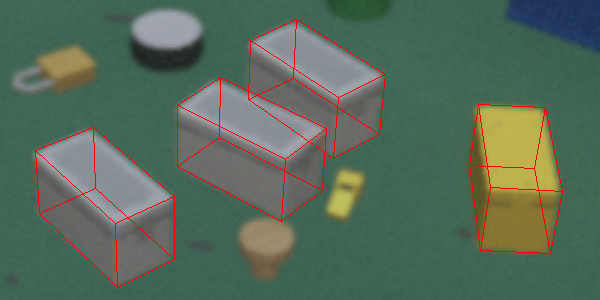

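```bash
cat > chute.py <<'E'
from h import *
from scipy.optimize import least_squares
C=pickle.load(open('cams.pkl','rb'))
S=lambda u,v:np.array([330+u/4.6,130+v/4.6])-.4
D=lambda u,v:np.array([60+u/4.4,230+v/4.4])-.4
# (cam, pixel, kind): corners & points on edges
cor=[("scene",S(128,73),(-.21,.038)),("scene",S(45,123),(-.21,-.038)),("side",D(777,290),(-.21,-.038)),("side",D(688,411),(-.21,.038))]
edge=[("scene",S(230,110),.038),("scene",S(330,147),.038),("scene",S(250,205),-.038),("scene",S(350,246),-.038),
("side",D(520,183),-.038),("side",D(650,237),-.038),("side",D(550,362),.038),("side",D(420,316),.038)]
def W_(p,P):
    P=np.atleast_2d(P); return P@R.from_euler('z',p[2]).as_matrix().T+[p[0],p[1],0]
def res(p):
    o=[]
    for n,uv,(x,y) in cor: o+=list(proj(C[n],W_(p,[x,y,.06]))[0]-uv)
    for n,uv,y in edge:
        a,b=proj(C[n],W_(p,[[-.21,y,.06],[0,y,.06]])); d=(b-a)/np.linalg.norm(b-a); o.append(d[0]*(uv-a)[1]-d[1]*(uv-a)[0])
    return o
if __name__=="__main__":
    best=min((least_squares(res,[.6,.1,y],loss='soft_l1') for y in np.arange(0,6.3,.6)),key=lambda r:r.cost)
    p=best.x; print(np.round(p,4),np.degrees(p[2]),np.round(res(p),2)); np.save('chute.npy',p)
    Ls=[[(-.21,.038,.06),(-.21,-.038,.06),(0,-.038,.06),(0,.038,.06),(-.21,.038,.06)],[(0,-.03,.06),(0,-.03,.096),(0,.03,.096),(0,.03,.06)]]
    for s in(1,-1): Ls.append([(-.061,s*.033,.06),(-.061,s*.033,.076),(-.04,s*.0245,.076),(-.003,s*.0245,.076),(-.003,s*.0245,.06)])
    for n,(x0,y0,w,h),f in(("scene",(330,130,170,120),4.6),("side",(60,230,180,120),4.4)):
        im=cv2.imread(f'pics/{n}0.png')[y0:y0+h,x0:x0+w]; im=cv2.resize(im,None,fx=f,fy=f,interpolation=cv2.INTER_CUBIC)
        for L in Ls:
            q=(proj(C[n],W_(p,L))-[x0,y0]+.5)*f; cv2.polylines(im,[np.round(q).astype(np.int32)],False,(0,0,255),1)
        cv2.imwrite(f'pics/chute_{n}.png',im)
E
python3 chute.py
```

```text
[0.6078 0.2161 0.2152] 12.33144735518488 [ 0.65  0.01  0.44 -0.74  0.6  -0.34  0.08 -0.03 -0.25 -0.56  0.44  0.44
  2.53  1.01 -1.01 -1.94]
```

View pics/chute_scene.png

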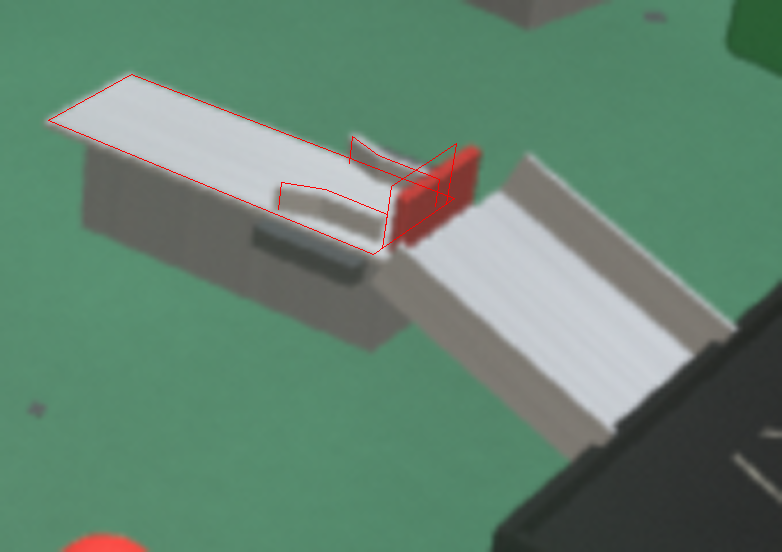

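View pics/chute_side.png

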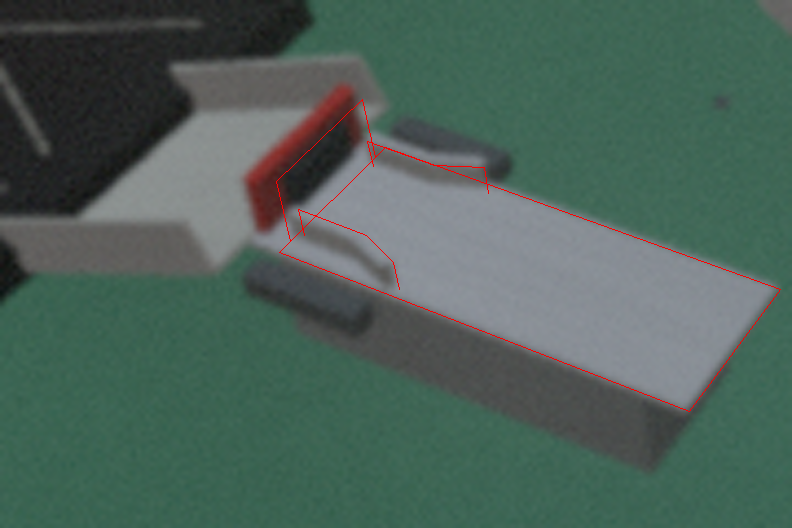

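```bash
cat >> h.py <<'E'
def Rz_down(yaw):  # tool z down, tool x at world heading yaw
    c,s=np.cos(yaw),np.sin(yaw); return np.array([[c,s,0],[s,-c,0],[0,0,-1.]])
def toolyaw(rv):
    M=R.from_rotvec(rv).as_matrix(); return np.arctan2(M[1,0],M[0,0])
def rel(p0,yaw0,p1,yaw1):
    d=Rz_down(yaw0).T@(np.array(p1)-p0); t=R.from_matrix(Rz_down(yaw0).T@Rz_down(yaw1)).as_rotvec(); return np.round(d,4),np.round(t,4)
E
python3 - <<'E'
from h import *
s=ctrl.get_state(); y=toolyaw(s['tool_rot']); print('yaw',np.degrees(y),s['position'],s['ft_force'],'j7',s['joint_positions'][6])
c=cam('wrist'); Rm=cv2.Rodrigues(c['r'])[0]; M=R.from_rotvec(s['tool_rot']).as_matrix()
print('cam in tool',M.T@(-Rm.T@c['t']-s['position']),'view dir',M.T@Rm.T[:,2])
print('cam axes in tool',np.round(M.T@Rm.T,3))
p0=np.array([.274,-.589,.2])
for yy in(-13.5,166.5): print(rel(p0,y,[.5035,-.3057,.2],np.radians(yy)))
E
```

```text
yaw 24.97033695851436 [ 0.27437133 -0.58929228  0.19990095] [ 0.31065423 -0.04891441 -0.62794089] j7 -0.056900242542001274
cam in tool [ 8.22222164e-02  3.68718013e-05 -1.84962507e-01] view dir [-2.94287808e-01 -4.46581332e-04  9.55716740e-01]
cam axes in tool [[-0.    -0.956 -0.294]
 [ 1.     0.    -0.   ]
 [ 0.    -0.294  0.956]]
(array([ 0.3276, -0.1599,  0.    ]), array([0.    , 0.    , 0.6714]))
(array([ 0.3276, -0.1599,  0.    ]), array([-0.    , -0.    , -2.4702]))
```

Call:
{"method": "step_arm", "body": {
  "plan": [
    [[0, 0, 0.03], [0.015, -0.007, 0], 0],
    [[0, 0, 0.11], [0.055, -0.027, 0], 0],
    [[0, 0, 0.22], [0.108, -0.053, 0], 0],
    [[0, 0, 0.33], [0.16, -0.078, 0], 0],
    [[0, 0, 0.44], [0.213, -0.104, 0], 0],
    [[0, 0, 0.54], [0.265, -0.129, 0], 0],
    [[0, 0, 0.63], [0.306, -0.149, 0], 0],
    [[0, 0, 0.6714], [0.3276, -0.1599, 0], 0],
    [[0, 0, 0.6714], [0.3276, -0.1599, 0], 0],
    [[0, 0, 0.6714], [0.3276, -0.1599, 0], 0]
  ],
  "squeeze": 20
}}

```text
time: 2.3
position: [0.5027, -0.3077, 0.1998]
tool_rot: [3.118, -0.371, -0.001]
ft_force: [-0.4, -0.2, 0.0]
grip_width: 1.002
```

Run:
```python
from h import *
c=cam('wrist')
im=ctrl.get_image('wrist'); s=ctrl.get_state(); print(s['time'],s['position'],np.degrees(toolyaw(s['tool_rot'])),s['ft_force'],np.round(s['joint_positions'],2))
pickle.dump((im,c),open('w1.pkl','wb'))
im=im[:,:,::-1].copy(); cv2.imwrite('pics/w1_raw.png',im)
box=np.array([[sx*.055,sy*.027,z] for sx in(-1,1) for sy in(-1,1) for z in(0,.062)])
for p in pickle.load(open('tins0.pkl','rb'))[:3]:
    q=np.round(proj(c,box@R.from_euler('z',p[2]).as_matrix().T+[p[0],p[1],0])).astype(int)
    for a in range(8):
        for b in range(a):
            if np.isclose(box[a],box[b]).sum()==2: cv2.line(im,q[a].tolist(),q[b].tolist(),(0,0,255),1)
cv2.imwrite('pics/w1.png',im)
```

```text
2.35 [ 0.5025187  -0.30805734  0.19981862] -13.631298023554526 [-0.21904405 -0.20115893  0.00494286] [ 0.7   0.2  -0.22  1.6   0.05  1.34 -1.34]
```

View pics/w1.png

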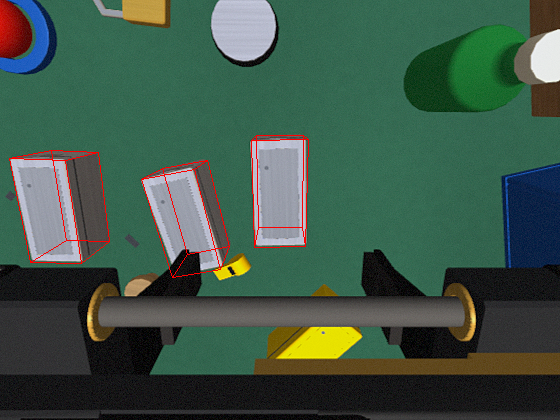

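```bash
cat > fit.py <<'E'
from h import *
from scipy.optimize import minimize
box=np.array([[sx*.055,sy*.027,z] for sx in(-1,1) for sy in(-1,1) for z in(0,.062)])
def iou(c,p,m):
    S=4; h=cv2.convexHull(proj(c,box@R.from_euler('z',p[2]).as_matrix().T+[p[0],p[1],p[3] if len(p)>3 else 0]).astype(np.float32)); a=np.zeros((H*S,W*S),np.uint8)
    cv2.fillConvexPoly(a,np.round((h+.5)*S).astype(np.int32),1)
    mm=np.kron(m.astype(np.uint8),np.ones((S,S),np.uint8)); return (a&mm).sum()/max(1,(a|mm).sum())
def fit(cm,p):
    f=lambda p:-sum(iou(c,p,m) for c,m in cm)
    p=np.array(p); r=minimize(f,p,method='Nelder-Mead',options=dict(initial_simplex=[p,p+[.004,0,0],p+[0,.004,0],p+[0,0,.05]],maxfev=150)); return r.x,[round(iou(c,r.x,m),3) for c,m in cm]
E
python3 - <<'E'
from fit import *
im,c=pickle.load(open('w1.pkl','rb')); r=ctrl.cut_out('wrist','tin_a'); pickle.dump(r,open('w1seg.pkl','wb'))
for q in r: print(round(q['score'],2),q['rect'],q['pixels'].sum())
seg=pickle.load(open('seg0.pkl','rb'));C=pickle.load(open('cams.pkl','rb')); T=pickle.load(open('tins0.pkl','rb'))
for k,(i,j) in enumerate(((0,2),(2,3),(1,0))):
    u=proj(c,[T[k][0],T[k][1],.03])[0]
    q=min(r,key=lambda q:np.hypot(*(np.array(q['rect'][:2])+np.array(q['rect'][2:])/2-u)))
    cm=[(c,q['pixels']),(C['scene'],seg['scene','tin_a'][i]['pixels'])]+([(C['side'],seg['side','tin_a'][j]['pixels'])] if k!=0 else [])
    p,io=fit(cm,T[k]); p2,io2=fit(cm[:1],T[k])
    print(k,np.round(p,4),np.degrees(p[2])%180,io,'| wrist only',np.round(p2,4),np.degrees(p2[2])%180,io2)
s=ctrl.get_state();print(s['time'],s['position'],s['ft_force'])
E
```

```text
0.98 [8.9, 151.4, 103.6, 108.0] 8734
0.92 [250.8, 134.0, 54.1, 115.2] 6007
0.78 [141.4, 158.9, 90.9, 110.8] 6173
0.62 [265.3, 285.6, 95.8, 71.7] 2893
0 [ 0.505  -0.3052 -0.2161] 167.61850454121534 [np.float64(0.972), np.float64(0.926)] | wrist only [ 0.5057 -0.3051 -0.2154] 167.6598619963502 [np.float64(0.977)]
1 [ 0.4968 -0.2017 -0.041 ] 177.65288884407744 [np.float64(0.866), np.float64(0.9), np.float64(0.928)] | wrist only [ 0.4982 -0.2015 -0.0201] 178.85079577220415 [np.float64(0.869)]
2 [ 0.5421 -0.0716  2.8754] 164.74829320505717 [np.float64(0.947), np.float64(0.966), np.float64(0.901)] | wrist only [ 0.5421 -0.0717  2.8776] 164.87198068707838 [np.float64(0.948)]
2.4 [ 0.50251849 -0.30807689  0.1998087 ] [-0.02926991 -0.70657101 -1.0778839 ]
```

Run:
```python
from h import *
s=ctrl.get_state(); print(rel(s['position'],toolyaw(s['tool_rot']),[.5053,-.3053,.037],np.radians(-12.5)))
```

```text
(array([ 0.002 , -0.0034,  0.1628]), array([ 0.    ,  0.    , -0.0202]))
```

Call:
{"method": "step_arm", "body": {
  "plan": [
    [[0, 0, -0.02], [0.002, -0.0034, 0.03], 0],
    [[0, 0, -0.02], [0.002, -0.0034, 0.08], 0],
    [[0, 0, -0.02], [0.002, -0.0034, 0.125], 0],
    [[0, 0, -0.02], [0.002, -0.0034, 0.153], 0],
    [[0, 0, -0.02], [0.002, -0.0034, 0.163], 0],
    [[0, 0, -0.02], [0.002, -0.0034, 0.163], 255],
    [[0, 0, -0.02], [0.002, -0.0034, 0.163], 255],
    [[0, 0, -0.02], [0.002, -0.0034, 0.163], 255],
    [[0, 0, -0.02], [0.002, -0.0034, 0.163], 255],
    [[0, 0, -0.02], [0.002, -0.0034, 0.163], 255]
  ],
  "squeeze": 20
}}

```text
time: 3.65
position: [0.5071, -0.3046, 0.0379]
tool_rot: [3.121, -0.339, 0.003]
ft_force: [-0.6, -2.4, 4.3]
grip_width: 0.606
```

Call:
{"method": "step_arm", "body": {
  "plan": [
    [[0, 0, 0], [0, 0, -0.003], 255],
    [[0, 0, 0], [0, 0, -0.008], 255],
    [[0, 0, 0], [0, 0, -0.014], 255],
    [[0, 0, 0], [0, 0, -0.02], 255],
    [[0, 0, 0], [0, 0, -0.02], 255],
    [[0, 0, 0], [0, 0, -0.02], 255],
    [[0, 0, 0], [0, 0, -0.02], 255],
    [[0, 0, 0], [0, 0, -0.02], 255],
    [[0, 0, 0], [0, 0, -0.02], 255],
    [[0, 0, 0], [0, 0, -0.02], 255]
  ],
  "squeeze": 20
}}

```text
time: 4.9
position: [0.5066, -0.3032, 0.0568]
tool_rot: [3.123, -0.338, -0.0]
ft_force: [0.7, -0.2, -5.1]
grip_width: 0.609
```

Run:
```python
from h import *
for i in range(4):
    s=ctrl.get_state(); print(s['time'],np.round(s['position'],4),np.round(s['ft_force'],2),np.round(s['torque'],2),s['grip_width']); ctrl.get_image('side')
im=ctrl.get_image('side'); cv2.imwrite('pics/s1.png',im[:,:,::-1])
```

```text
4.9 [ 0.5066 -0.3032  0.0568] [ 0.72 -0.23 -5.12] [0.06 0.07 0.03] 0.6091071416606213
4.95 [ 0.5066 -0.3032  0.0568] [ 0.08 -0.1  -3.67] [0.01 0.04 0.05] 0.6063810658266052
5.0 [ 0.5066 -0.3032  0.0569] [ 0.73 -0.14 -4.24] [ 0.08  0.02 -0.05] 0.6075577002974225
5.05 [ 0.5066 -0.3032  0.0568] [-0.34 -0.11 -4.2 ] [0.05 0.03 0.  ] 0.6020445249879054
```

View pics/s1.png

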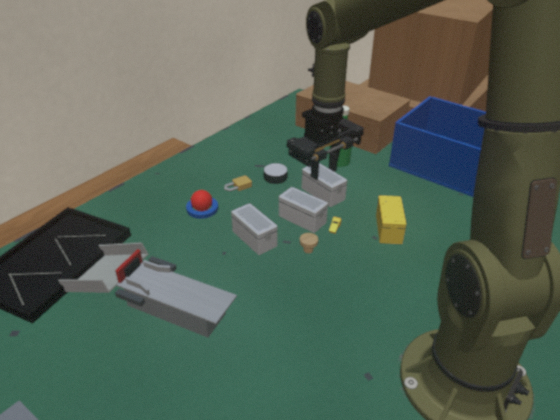

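Run:
```python
from h import *
s=ctrl.get_state(); p=np.load('chute.npy')
g=p[:2]-.15*np.array([np.cos(p[2]),np.sin(p[2])]); print(g)
y=toolyaw(s['tool_rot']);print(np.degrees(y))
for t in(.35,1): print(rel(s['position'],y,[*(np.array(s['position'][:2])*(1-t)+g*t),.123],y*(1-t)+p[2]*t))
```

```text
[0.46128068 0.18403013]
-12.35325094306603
(array([-0.052 , -0.1632, -0.0662]), array([ 0.    ,  0.    , -0.1508]))
(array([-0.1485, -0.4663, -0.0662]), array([ 0.    ,  0.    , -0.4308]))
```

Call:
{"method": "step_arm", "body": {
  "plan": [
    [[0, 0, 0], [0, 0, -0.01], 255],
    [[0, 0, 0], [0, 0, -0.03], 255],
    [[0, 0, 0], [0, 0, -0.05], 255],
    [[0, 0, 0], [0, 0, -0.062], 255],
    [[0, 0, -0.01], [-0.003, -0.01, -0.066], 255],
    [[0, 0, -0.03], [-0.01, -0.033, -0.066], 255],
    [[0, 0, -0.06], [-0.021, -0.066, -0.066], 255],
    [[0, 0, -0.09], [-0.032, -0.1, -0.066], 255],
    [[0, 0, -0.12], [-0.042, -0.133, -0.066], 255],
    [[0, 0, -0.15], [-0.052, -0.163, -0.066], 255]
  ]
}}

```text
time: 6.4
position: [0.4901, -0.1299, 0.1225]
tool_rot: [-3.14, 0.098, 0.001]
ft_force: [0.8, -0.0, -3.2]
grip_width: 0.605
```

Run:
```python
from h import *
s=ctrl.get_state(); p=np.load('chute.npy'); print(s['position'],s['ft_force'],s['grip_width'])
g=p[:2]-.15*np.array([np.cos(p[2]),np.sin(p[2])])
y=toolyaw(s['tool_rot']);print(np.degrees(y))
print(rel(s['position'],y,[*g,.123],p[2]))
```

```text
[ 0.49007441 -0.12985387  0.12249102] [ 0.78829031 -0.03378831 -3.15970345] 0.6048023368842284
-3.5633506182869357
(array([-0.0482, -0.3115, -0.0005]), array([ 0.    ,  0.    , -0.2774]))
```

Call:
{"method": "step_arm", "body": {
  "plan": [
    [[0, 0, -0.03], [-0.005, -0.033, 0], 255],
    [[0, 0, -0.06], [-0.011, -0.07, 0], 255],
    [[0, 0, -0.1], [-0.017, -0.11, 0], 255],
    [[0, 0, -0.14], [-0.024, -0.155, 0], 255],
    [[0, 0, -0.18], [-0.031, -0.2, 0], 255],
    [[0, 0, -0.22], [-0.038, -0.245, 0], 255],
    [[0, 0, -0.25], [-0.044, -0.28, 0], 255],
    [[0, 0, -0.27], [-0.047, -0.305, 0], 255],
    [[0, 0, -0.277], [-0.048, -0.3115, 0], 255],
    [[0, 0, -0.277], [-0.048, -0.3115, 0], 255]
  ]
}}

```text
time: 7.65
position: [0.4629, 0.1809, 0.1227]
tool_rot: [3.123, 0.332, -0.001]
ft_force: [0.8, -0.8, -4.7]
grip_width: 0.605
```

```bash
cat > look.py <<'E'
from chute import *
import sys
tag=sys.argv[1]
c=cam('wrist'); im=ctrl.get_image('wrist'); s=ctrl.get_state(); pickle.dump((im,c,s),open(f'{tag}.pkl','wb'))
print(s['time'],np.round(s['position'],4),np.degrees(toolyaw(s['tool_rot'])),np.round(s['ft_force'],2),s['grip_width'])
p=np.load('chute.npy')
d=s['position'][:2]-p[:2]; cc,ss=np.cos(p[2]),np.sin(p[2]); print('tcp in chute',d[0]*cc+d[1]*ss,-d[0]*ss+d[1]*cc,'yaw err',np.degrees(toolyaw(s['tool_rot'])-p[2]))
Ls=[[(-.21,.038,.06),(-.21,-.038,.06),(0,-.038,.06),(0,.038,.06),(-.21,.038,.06)],[(0,-.03,.06),(0,-.03,.096),(0,.03,.096),(0,.03,.06)]]
for q in(1,-1): Ls.append([(-.061,q*.033,.06),(-.061,q*.033,.076),(-.04,q*.0245,.076),(-.003,q*.0245,.076),(-.003,q*.0245,.06)])
v=im[:,:,::-1].copy(); cv2.imwrite(f'pics/{tag}_raw.png',v)
for L in Ls: cv2.polylines(v,[np.round(proj(c,W_(p,L))).astype(np.int32)],False,(0,0,255),1)
cv2.imwrite(f'pics/{tag}.png',v)
E
python3 look.py w2
```

```text
7.7 [0.4632 0.18   0.1226] 12.053302667593645 [ 0.24 -0.32 -3.94] 0.6079129193461231
tcp in chute -0.1490071348786733 -0.004301056664173228 yaw err -0.27814468759123434
```

View pics/w2.png

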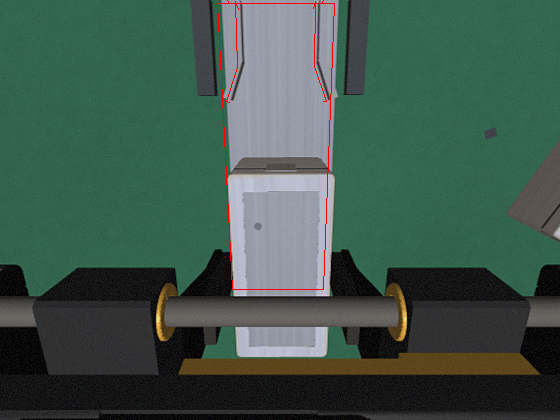

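View pics/w2_raw.png

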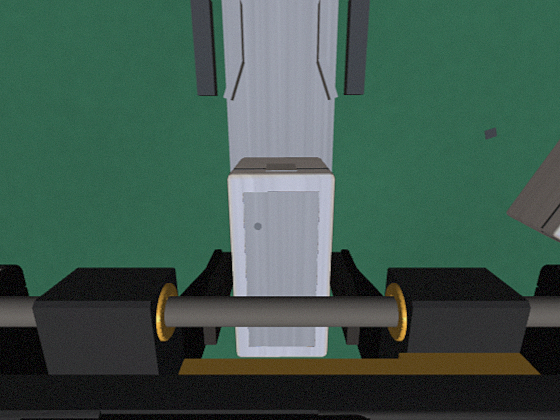

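Run:
```python
import cv2,numpy as np
a=cv2.imread('pics/w2_raw.png')
cv2.imwrite('pics/w2z.png',cv2.resize(a[0:190,190:370],None,fx=4,fy=4,interpolation=cv2.INTER_CUBIC)[:600]) 
g=cv2.GaussianBlur(a,(1,5),0).astype(int)
for r in(15,110,120,130,140,150,158):
    row=g[r,:,2]-g[r,:,1]  # red-green: table negative
    on=np.nonzero(row[200:360]>-15)[0]+200; print(r,on.min(),on.max(), row[on.min()-2:on.min()+2],row[on.max()-1:on.max()+3])
```

```text
15 200 359 [-4 -2 -3 -5] [-3 -4 -4 -4]
110 228 333 [-48 -15  -2  -4] [ -2  -9 -29 -58]
120 228 333 [-57 -28  -9  -4] [ -2 -10 -44 -56]
130 229 332 [-51 -16  -4  -4] [ -4  -4 -22 -55]
140 229 332 [-56 -32  -7  -2] [ -1  -9 -33 -54]
150 230 331 [-52 -16  -3  -5] [ -3  -3 -16 -50]
158 230 331 [-54 -30  -9  -1] [ -5  -6 -21 -57]
```

View pics/w2z.png

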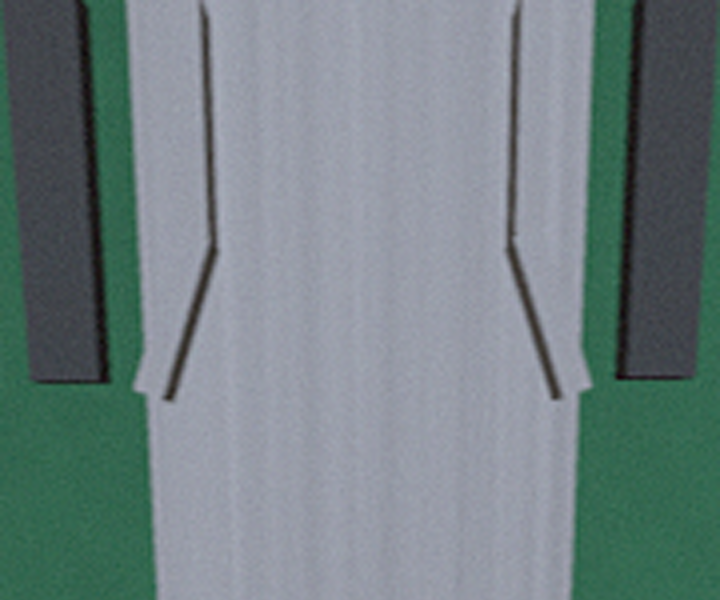

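Run:
```python
from chute import *
im,c,s=pickle.load(open('w2.pkl','rb'))
E_=[((222,0),.038),((229.5,150),.038),((225.6,75),.038),((339,0),-.038),((332.7,150),-.038),((335.6,75),-.038)]
def rw(p):
    o=[]
    for uv,y in E_:
        a,b=proj(c,W_(p,[[-.15,y,.06],[-.03,y,.06]])); d=(b-a)/np.linalg.norm(b-a); uv=np.array(uv); o.append(d[0]*(uv-a)[1]-d[1]*(uv-a)[0])
    for y,uv in((.033,(231.2,99.5)),(-.033,(330,99.5))): o.append(proj(c,W_(p,[-.061,y,.06]))[0][1]-uv[1])
    return o
p0=np.load('chute.npy'); r=least_squares(rw,p0); p=r.x; print(p,np.degrees(p[2]),np.round(r.fun,2))
print('static fit:',p0, 'resid of new in static', np.round(res(p),1))
print('cheek proj',proj(c,W_(p,[[-.061,.033,.06],[-.061,-.033,.06],[-.04,.0245,.06],[-.04,-.0245,.06],[-.003,.0245,.06]])))
np.save('chute_w.npy',p)
# tin pose in hand via wrist mask
m=ctrl.cut_out('wrist','tin_a')
for q in m: print(round(q['score'],2),q['rect'])
# tin top front corners at z = under+.062
zt=s['position'][2]-.0379+.062
g=ray(c,[(230,174.5),(334,173.5),(237,356),(327,356)],zt); d=g[:,:2]-p[:2]; cc,ss=np.cos(p[2]),np.sin(p[2])
print('tin top corners in chute',np.round(np.c_[d[:,0]*cc+d[:,1]*ss,-d[:,0]*ss+d[:,1]*cc],4))
d=s['position'][:2]-p[:2]; print('tcp',d[0]*cc+d[1]*ss,-d[0]*ss+d[1]*cc,np.degrees(toolyaw(s['tool_rot'])-p[2]))
```

```text
[0.60991612 0.21313896 0.21509608] 12.324097627932208 [-0.15  0.08 -0.18  0.17  0.17 -0.08  0.16 -0.16]
static fit: [0.60781996 0.21606513 0.21522436] resid of new in static [ 0.3  0.6  0.1 -0.1  0.8 -1.7  0.3 -1.6 -0.9 -1.3 -0.3 -0.4  1.2 -0.3
 -2.5 -3.4]
cheek proj [[234.06279953  99.66061044]
 [327.57212076  99.33946193]
 [245.05835773  67.35492857]
 [316.36384747  67.10558419]
 [243.07163533   6.03905288]]
0.92 [505.9, 141.5, 54.1, 99.0]
0.55 [228.3, 158.0, 107.8, 200.8]
tin top corners in chute [[-0.0982  0.025 ]
 [-0.0979 -0.0259]
 [-0.2054  0.0261]
 [-0.2056 -0.0265]]
tcp -0.15042987230109017 -0.0010140256477044543 -0.27079496033856276
```

Call:
{"method": "step_arm", "body": {
  "plan": [
    [[0, 0, -0.003], [0, 0, 0.003], 255],
    [[0, 0, -0.005], [0, -0.0005, 0.008], 255],
    [[0, 0, -0.005], [0, -0.0005, 0.013], 255],
    [[0, 0, -0.005], [0, -0.0005, 0.017], 255],
    [[0, 0, -0.005], [0, -0.0005, 0.02], 255],
    [[0, 0, -0.005], [0, -0.0005, 0.0215], 255],
    [[0, 0, -0.005], [0, -0.0005, 0.0225], 255],
    [[0, 0, -0.005], [0, -0.0005, 0.0232], 255],
    [[0, 0, -0.005], [0, -0.0005, 0.0238], 255],
    [[0, 0, -0.005], [0, -0.0005, 0.024], 255]
  ]
}}

```text
time: 9.0
position: [0.4631, 0.1816, 0.0988]
tool_rot: [3.123, 0.339, 0.0]
ft_force: [-0.2, 0.2, -4.5]
grip_width: 0.607
```

```bash
cp chute_w.npy chute.npy; python3 look.py w3
python3 - <<'E'
from h import *
for i in range(3):
    s=ctrl.get_state(); print(np.round(s['position'],4),np.round(s['ft_force'],2),np.round(s['torque'],2)); ctrl.get_image('side')
im=ctrl.get_image('side');cv2.imwrite('pics/s3.png',cv2.resize(im[180:340,60:280,::-1],None,fx=3.5,fy=3.5,interpolation=cv2.INTER_CUBIC))
E
```

```text
9.05 [0.4631 0.1816 0.0988] 12.398949786576376 [-0.07  1.25 -4.08] 0.6036435200700341
tcp in chute -0.15018054886212331 0.0005532761194569427 yaw err 0.07485215864416726
[0.4631 0.1816 0.0988] [-0.07  1.25 -4.08] [ 0.03 -0.05  0.06]
[0.4631 0.1816 0.0988] [ 0.34 -0.52 -3.41] [ 0.04 -0.03  0.02]
[0.4631 0.1816 0.0988] [ 0.42  1.52 -4.72] [ 0.02 -0.05  0.01]
```

View pics/s3.png

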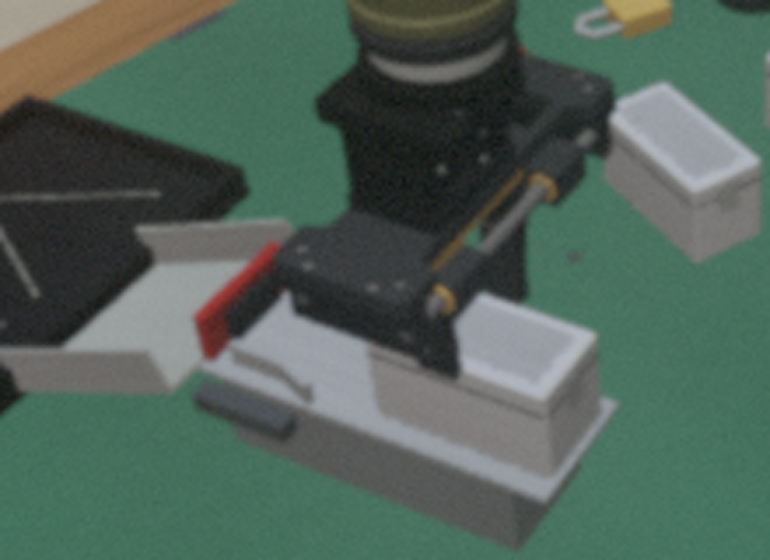

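Call:
{"method": "step_arm", "body": {
  "plan": [
    [[0, 0, 0], [0, 0.0003, 0.0002], 255],
    [[0, 0, 0], [0, 0.0006, 0.0004], 255],
    [[0, 0, 0], [0, 0.001, 0.0006], 255],
    [[0, 0, 0], [0, 0.001, 0.0008], 255],
    [[0, 0, 0], [0, 0.001, 0.001], 255],
    [[0, 0, 0], [0, 0.001, 0.0012], 255],
    [[0, 0, 0], [0, 0.001, 0.0012], 255],
    [[0, 0, 0], [0, 0.001, 0.0012], 255],
    [[0, 0, 0], [0, 0.001, 0.0012], 255],
    [[0, 0, 0], [0, 0.001, 0.0012], 255]
  ]
}}

```text
time: 10.5
position: [0.4634, 0.1807, 0.0979]
tool_rot: [3.123, 0.339, 0.0]
ft_force: [-2.4, -0.1, 2.8]
grip_width: 0.61
```

```bash
python3 look.py w4
python3 - <<'E'
from h import *
for i in range(3):
    ctrl.get_image('side'); s=ctrl.get_state(); print(np.round(s['position'],4),np.round(s['ft_force'],2),np.round(s['torque'],2))
E
```

```text
10.55 [0.4634 0.1807 0.0979] 12.402641880438894 [-2.13 -0.62  3.28] 0.6089100179741985
tcp in chute -0.15008513193073478 -0.0003835273582325979 yaw err 0.07854425250668635
[0.4634 0.1807 0.0979] [-3.17 -1.58  5.58] [-0.21  0.59 -0.02]
[0.4634 0.1807 0.0979] [-2.4  -0.27  4.62] [-0.2   0.57 -0.  ]
[0.4634 0.1807 0.0979] [-2.49 -0.56  4.96] [-0.28  0.6  -0.02]
```

View pics/w4.png

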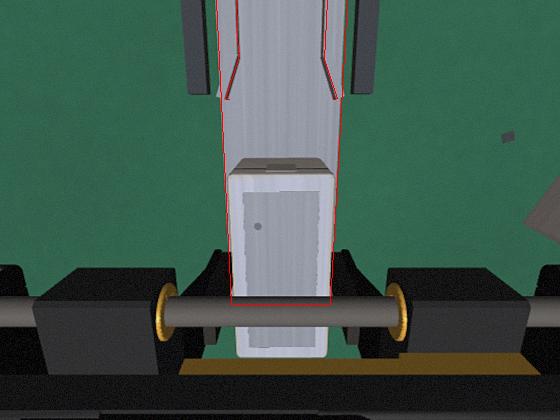

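Call:
{"method": "step_arm", "body": {
  "plan": [
    [[0, 0, 0], [0, 0, -0.0005], 255],
    [[0, 0, 0], [0.003, 0, -0.0005], 255],
    [[0, 0, 0], [0.009, 0, -0.0005], 255],
    [[0, 0, 0], [0.016, 0, -0.0005], 255],
    [[0, 0, 0], [0.023, 0, -0.0005], 255],
    [[0, 0, 0], [0.03, 0, -0.0005], 255],
    [[0, 0, 0], [0.037, 0, -0.0005], 255],
    [[0, 0, 0], [0.044, 0, -0.0005], 255],
    [[0, 0, 0], [0.049, 0, -0.0005], 255],
    [[0, 0, 0], [0.05, 0, -0.0005], 255]
  ]
}}

```text
time: 11.95
position: [0.5125, 0.1914, 0.098]
tool_rot: [-3.123, -0.339, -0.0]
ft_force: [-1.9, 0.3, 1.3]
grip_width: 0.607
```

```bash
python3 look.py w5
cat > f.py <<'E'
from h import *
p=np.load('chute.npy'); cc,ss=np.cos(p[2]),np.sin(p[2]); F=[]
for i in range(3):
    ctrl.get_image('side'); s=ctrl.get_state(); f=s['ft_force']; F.append([f[0]*cc+f[1]*ss,-f[0]*ss+f[1]*cc,f[2]])
d=s['position'][:2]-p[:2]; print(s['time'],'F chute',np.round(np.mean(F,0),2),'std',np.round(np.std(F,0),2),'tcp chute',np.round([d[0]*cc+d[1]*ss,-d[0]*ss+d[1]*cc,s['position'][2]],4),s['grip_width'])
E
python3 f.py
```

```text
12.0 [0.5124 0.1914 0.098 ] 12.397449622466924 [-1.   -0.96 -0.56] 0.6019777760854995
tcp in chute -0.09985954323219777 -0.0004001061438533293 yaw err 0.0733519945347154
12.15 F chute [-0.36  0.2  -1.4 ] std [0.12 0.29 0.32] tcp chute [-0.0999 -0.0004  0.098 ] 0.6072016329154649
```

View pics/w5.png

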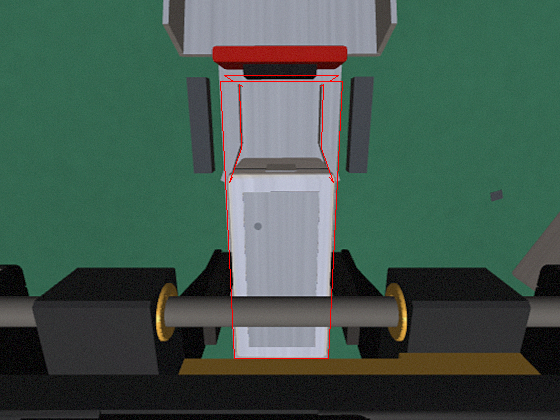

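Call:
{"method": "step_arm", "body": {
  "plan": [
    [[0, 0, 0], [0.002, 0, 0], 255],
    [[0, 0, 0], [0.006, 0, 0], 255],
    [[0, 0, 0], [0.011, 0, 0], 255],
    [[0, 0, 0], [0.016, 0, 0], 255],
    [[0, 0, 0], [0.021, 0, 0], 255],
    [[0, 0, 0], [0.026, 0, 0], 255],
    [[0, 0, 0], [0.031, 0, 0], 255],
    [[0, 0, 0], [0.035, 0, 0], 255],
    [[0, 0, 0], [0.038, 0, 0], 255],
    [[0, 0, 0], [0.038, 0, 0], 255]
  ]
}}

```text
time: 13.4
position: [0.5498, 0.1997, 0.0981]
tool_rot: [-3.123, -0.339, -0.002]
ft_force: [-1.6, 0.0, 0.9]
grip_width: 0.605
```

```bash
python3 look.py w6;python3 f.py
```

```text
13.45 [0.5499 0.1997 0.0981] 12.396134093039716 [-1.74  0.82 -1.01] 0.6068133095897486
tcp in chute -0.06150412940729431 -0.00030784135114893946 yaw err 0.07203646510750816
13.6 F chute [-1.2   1.   -1.82] std [0.48 0.7  0.41] tcp chute [-0.0616 -0.0004  0.0981] 0.609301180428564
```

View pics/w6_raw.png

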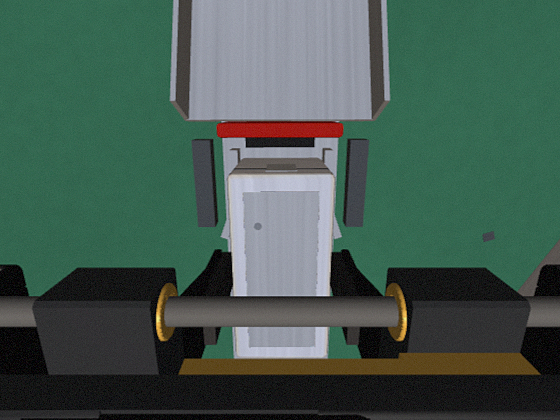

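Call:
{"method": "step_arm", "body": {
  "plan": [
    [[0, 0, 0], [0.001, 0, 0], 255],
    [[0, 0, 0], [0.002, 0, 0], 255],
    [[0, 0, 0], [0.003, 0, 0], 255],
    [[0, 0, 0], [0.004, 0, 0], 255],
    [[0, 0, 0], [0.005, 0, 0], 255],
    [[0, 0, 0], [0.006, 0, 0], 255],
    [[0, 0, 0], [0.0065, 0, 0], 255],
    [[0, 0, 0], [0.007, 0, 0], 255],
    [[0, 0, 0], [0.007, 0, 0], 255],
    [[0, 0, 0], [0.007, 0, 0], 255]
  ]
}}

```text
time: 14.85
position: [0.5562, 0.2011, 0.0981]
tool_rot: [-3.123, -0.339, -0.0]
ft_force: [-3.2, -0.1, 0.1]
grip_width: 0.609
```

```bash
python3 look.py w7;python3 f.py; python3 -c "
import cv2;a=cv2.imread('pics/w7_raw.png');cv2.imwrite('pics/w7z.png',cv2.resize(a[100:250,180:380],None,fx=4,fy=4))"
```

```text
14.9 [0.5562 0.201  0.0981] 12.399188066248263 [-3.65 -0.59  0.36] 0.6056788108342805
tcp in chute -0.0550952941346812 -0.0003616625574768273 yaw err 0.07509043831605389
15.05 F chute [-3.2   0.41  0.18] std [0.16 0.55 0.1 ] tcp chute [-0.0551 -0.0003  0.0981] 0.6074385474208559
```

View pics/w7z.png

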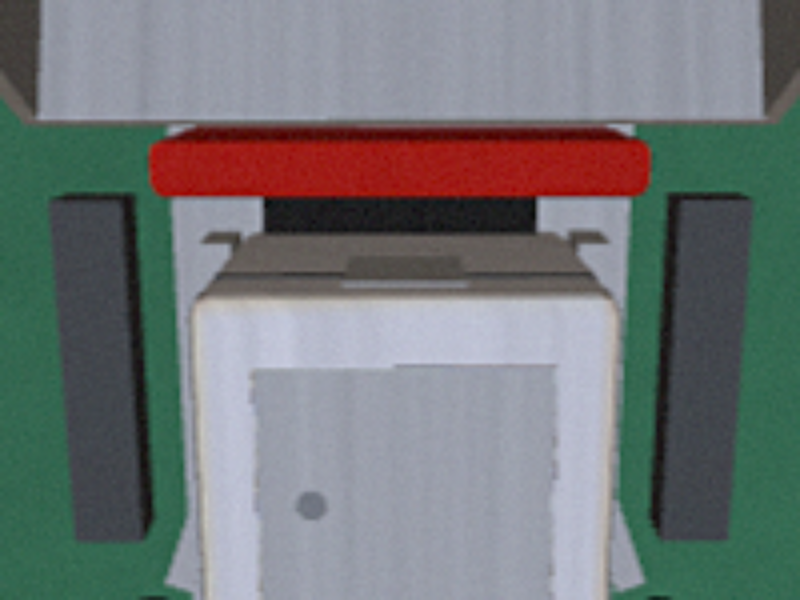

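Call:
{"method": "step_arm", "body": {
  "plan": [
    [[0, 0, 0], [0.0002, 0, 0], 255],
    [[0, 0, 0], [0.0004, 0, 0], 255],
    [[0, 0, 0], [0.0006, 0, 0], 255],
    [[0, 0, 0], [0.0008, 0, 0], 255],
    [[0, 0, 0], [0.001, 0, 0], 255],
    [[0, 0, 0], [0.001, 0, 0], 255],
    [[0, 0, 0], [0.001, 0, 0], 255],
    [[0, 0, 0], [0.001, 0, 0], 255],
    [[0, 0, 0], [0.001, 0, 0], 255],
    [[0, 0, 0], [0.001, 0, 0], 255]
  ]
}}

```text
time: 16.3
position: [0.5571, 0.2012, 0.0981]
tool_rot: [3.123, 0.339, -0.0]
ft_force: [-3.7, -0.5, 0.1]
grip_width: 0.607
```

```bash
python3 f.py
```

```text
16.45 F chute [-3.44  0.92  0.3 ] std [0.31 0.11 0.33] tcp chute [-0.0542 -0.0003  0.0981] 0.6066821760586911
```

Call:
{"method": "step_arm", "body": {
  "plan": [
    [[0, 0, 0], [0.0002, 0, 0], 255],
    [[0, 0, 0], [0.0004, 0, 0], 255],
    [[0, 0, 0], [0.0006, 0, 0], 255],
    [[0, 0, 0], [0.0008, 0, 0], 255],
    [[0, 0, 0], [0.001, 0, 0], 255],
    [[0, 0, 0], [0.001, 0, 0], 255],
    [[0, 0, 0], [0.001, 0, 0], 255],
    [[0, 0, 0], [0.001, 0, 0], 255],
    [[0, 0, 0], [0.001, 0, 0], 255],
    [[0, 0, 0], [0.001, 0, 0], 255]
  ]
}}

```text
time: 17.7
position: [0.558, 0.2014, 0.0981]
tool_rot: [3.123, 0.339, 0.0]
ft_force: [-4.2, -0.2, 0.7]
grip_width: 0.613
```

```bash
python3 f.py
```

```text
17.85 F chute [-3.38  0.65  0.42] std [0.55 0.08 0.34] tcp chute [-0.0531 -0.0003  0.0981] 0.6085735745076614
```

Still flat at about 3.4 N, so this is cheek drag only and the tin isn't on the gate yet. I'll go on in small steps.

Call:
{"method": "step_arm", "body": {
  "plan": [
    [[0, 0, 0], [0.0002, 0, 0], 255],
    [[0, 0, 0], [0.0004, 0, 0], 255],
    [[0, 0, 0], [0.0006, 0, 0], 255],
    [[0, 0, 0], [0.0008, 0, 0], 255],
    [[0, 0, 0], [0.001, 0, 0], 255],
    [[0, 0, 0], [0.001, 0, 0], 255],
    [[0, 0, 0], [0.001, 0, 0], 255],
    [[0, 0, 0], [0.001, 0, 0], 255],
    [[0, 0, 0], [0.001, 0, 0], 255],
    [[0, 0, 0], [0.001, 0, 0], 255]
  ]
}}

```text
time: 19.1
position: [0.559, 0.2017, 0.0981]
tool_rot: [3.123, 0.339, 0.0]
ft_force: [-4.4, 0.3, -0.3]
grip_width: 0.607
```

```bash
python3 look.py w8;python3 f.py; python3 -c "
import cv2;a=cv2.imread('pics/w8_raw.png');cv2.imwrite('pics/w8z.png',cv2.resize(a[100:250,180:380],None,fx=4,fy=4))"
```

```text
19.15 [0.559  0.2017 0.0981] 12.399743896585496 [-4.02 -0.48 -0.66] 0.6052918694946794
tcp in chute -0.0521834105009376 -0.00030821073267830144 yaw err 0.07564626865328827
19.3 F chute [-3.75  0.62  0.18] std [0.58 0.25 0.34] tcp chute [-0.0522 -0.0003  0.0981] 0.6042510533846762
```

View pics/w8z.png

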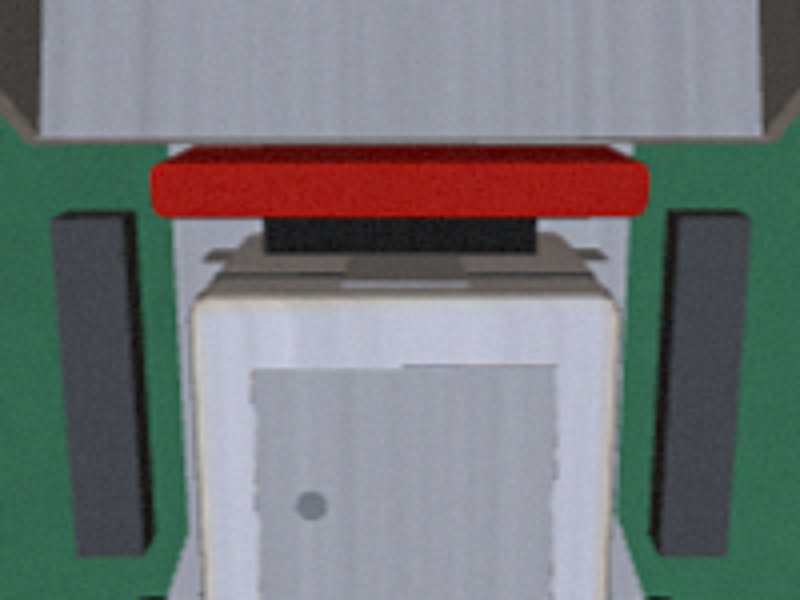

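Call:
{"method": "step_arm", "body": {
  "plan": [
    [[0, 0, 0], [0.0002, 0, 0], 255],
    [[0, 0, 0], [0.0004, 0, 0], 255],
    [[0, 0, 0], [0.0006, 0, 0], 255],
    [[0, 0, 0], [0.0008, 0, 0], 255],
    [[0, 0, 0], [0.001, 0, 0], 255],
    [[0, 0, 0], [0.001, 0, 0], 255],
    [[0, 0, 0], [0.001, 0, 0], 255],
    [[0, 0, 0], [0.001, 0, 0], 255],
    [[0, 0, 0], [0.001, 0, 0], 255],
    [[0, 0, 0], [0.001, 0, 0], 255]
  ]
}}

```text
time: 20.55
position: [0.5594, 0.2018, 0.0981]
tool_rot: [3.123, 0.339, -0.002]
ft_force: [-5.3, -0.6, 2.8]
grip_width: 0.608
```

```bash
python3 f.py
```

```text
20.7 F chute [-5.81  0.48  2.09] std [0.32 0.57 0.75] tcp chute [-0.0518 -0.0003  0.0981] 0.6110817236416315
```

Force has risen to 5.8 N and the TCP moved only 0.4 mm of the commanded 1 mm, so the tin has met the gate. One more gentle nudge to confirm.

Call:
{"method": "step_arm", "body": {
  "plan": [
    [[0, 0, 0], [0.0002, 0, 0], 255],
    [[0, 0, 0], [0.0004, 0, 0], 255],
    [[0, 0, 0], [0.0006, 0, 0], 255],
    [[0, 0, 0], [0.0008, 0, 0], 255],
    [[0, 0, 0], [0.001, 0, 0], 255],
    [[0, 0, 0], [0.001, 0, 0], 255],
    [[0, 0, 0], [0.001, 0, 0], 255],
    [[0, 0, 0], [0.001, 0, 0], 255],
    [[0, 0, 0], [0.001, 0, 0], 255],
    [[0, 0, 0], [0.001, 0, 0], 255]
  ]
}}

```text
time: 21.95
position: [0.5597, 0.2019, 0.0981]
tool_rot: [3.122, 0.339, -0.004]
ft_force: [-7.8, -0.5, 2.4]
grip_width: 0.606
```

```bash
python3 look.py w9;python3 f.py; python3 -c "
import cv2;a=cv2.imread('pics/w9_raw.png');cv2.imwrite('pics/w9z.png',cv2.resize(a[100:250,180:380],None,fx=4,fy=4))"
```

```text
22.0 [0.5597 0.2019 0.0981] 12.404559597282324 [-7.01 -2.21  2.54] 0.6079238147312689
tcp in chute -0.051470778690787644 -0.0002832249975527959 yaw err 0.08046196935011658
22.15 F chute [-7.48  1.07  2.61] std [0.51 0.25 0.89] tcp chute [-0.0515 -0.0003  0.0981] 0.605849285998992
```

View pics/w9z.png

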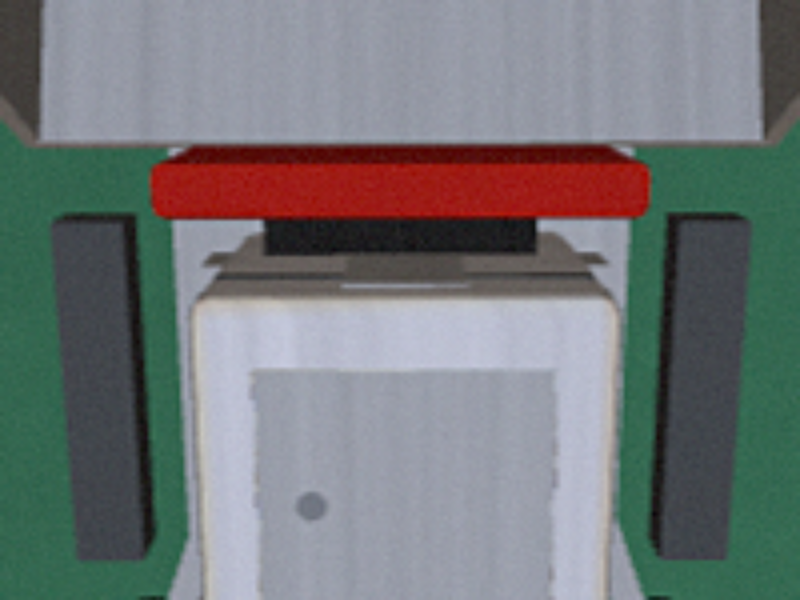

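Call:
{"method": "step_arm", "body": {
  "plan": [
    [[0, 0, 0], [0, 0, 0], 90],
    [[0, 0, 0], [0, 0, 0], 60],
    [[0, 0, 0], [0, 0, 0], 40],
    [[0, 0, 0], [0, 0, 0], 40],
    [[0, 0, 0], [0, 0, 0], 40],
    [[0, 0, 0], [0, 0, 0], 40],
    [[0, 0, 0], [0, 0, 0], 40],
    [[0, 0, 0], [0, 0, 0], 40],
    [[0, 0, 0], [0, 0, 0], 40],
    [[0, 0, 0], [0, 0, 0], 40]
  ]
}}

```text
time: 23.4
position: [0.561, 0.2021, 0.0981]
tool_rot: [3.123, 0.339, 0.0]
ft_force: [0.5, -0.1, 0.2]
grip_width: 0.845
```

```bash
python3 look.py w10;python3 f.py
```

```text
23.45 [0.5609 0.2021 0.0981] 12.396015563493034 [-1.01 -0.01 -0.1 ] 0.8405099826397198
tcp in chute -0.050198935283089566 -0.00034902982846051443 yaw err 0.07191793556082526
23.6 F chute [-0.29  0.1  -0.29] std [0.2  0.26 0.45] tcp chute [-0.0502 -0.0003  0.0981] 0.843665629044481
```

View pics/w10_raw.png

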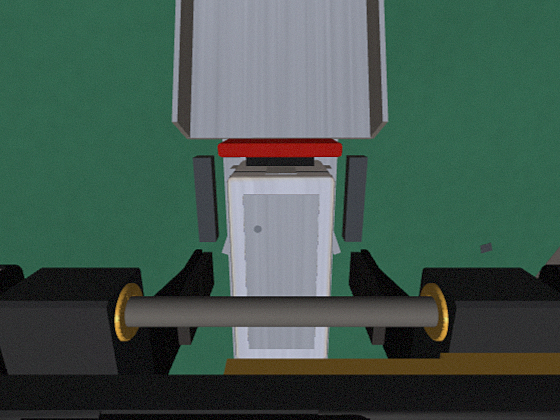

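Call:
{"method": "step_arm", "body": {
  "plan": [
    [[0, 0, 0], [0, 0, -0.005], 40],
    [[0, 0, 0], [0, 0, -0.02], 40],
    [[0, 0, 0], [0, 0, -0.045], 40],
    [[0, 0, 0], [0, 0, -0.075], 40],
    [[0, 0, 0], [-0.01, 0, -0.105], 40],
    [[0, 0, 0], [-0.03, 0, -0.125], 40],
    [[0, 0, 0], [-0.05, 0, -0.14], 40],
    [[0, 0, 0], [-0.065, 0, -0.14], 40],
    [[0, 0, 0], [-0.07, 0, -0.14], 40],
    [[0, 0, 0], [-0.07, 0, -0.14], 40]
  ]
}}

```text
time: 24.85
position: [0.4924, 0.1868, 0.2376]
tool_rot: [3.123, 0.339, -0.001]
ft_force: [0.0, 0.6, -0.4]
grip_width: 0.842
```

```bash
python3 look.py w11
python3 - <<'E'
from h import *
for n in("side","scene"):
    im=ctrl.get_image(n)[:,:,::-1]; cv2.imwrite(f'pics/{n}_end.png',im)
a=cv2.imread('pics/w11.png'); b=cv2.imread('pics/side_end.png'); 
cv2.imwrite('pics/endz.png',cv2.resize(b[220:340,60:240],None,fx=4.4,fy=4.4,interpolation=cv2.INTER_CUBIC))
E
```

```text
24.9 [0.4927 0.1868 0.2376] 12.380854626166052 [-0.31 -0.99  0.01] 0.8427355182341223
tcp in chute -0.1201800275494921 -0.0006782147106576958 yaw err 0.05675699823384337
```

View pics/w11.png

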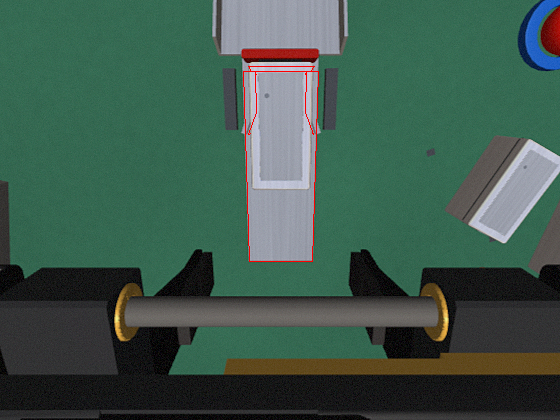

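View pics/endz.png

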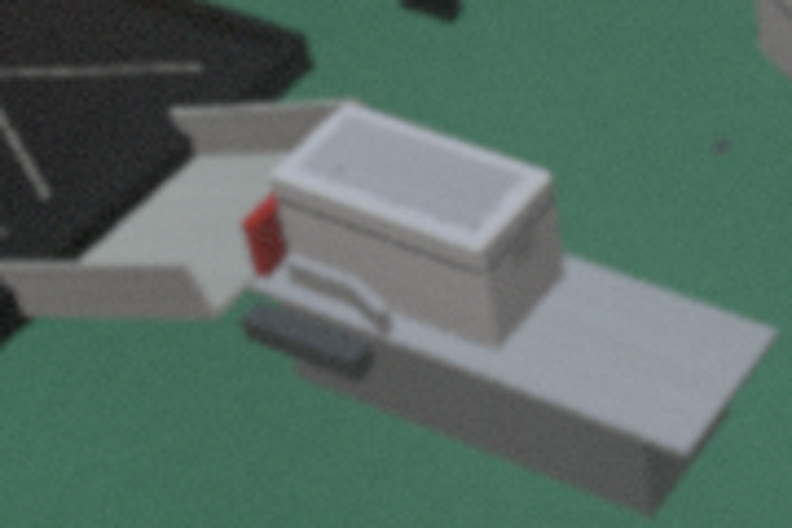

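View pics/scene_end.png

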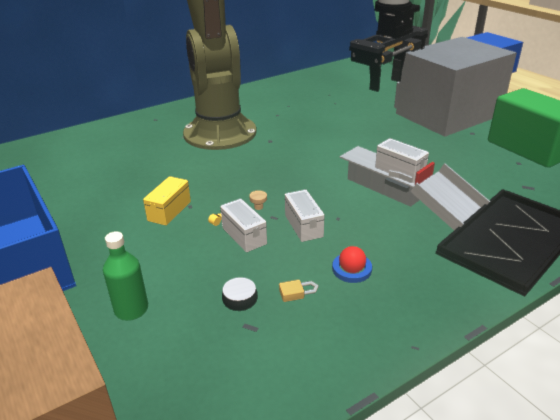

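Run:
```python
from h import *
a=cv2.imread('pics/scene0.png').astype(int);b=cv2.imread('pics/scene_end.png').astype(int)
for n,(x,y,w,h) in dict(tin2=(220,198,50,56),tin3=(283,188,45,55),peg=(248,188,22,26),whistle=(208,212,14,16),polish=(220,275,40,36),padlock=(275,275,45,30),ball=(330,242,46,40),drink=(100,230,50,90),yellow=(140,175,55,52)).items():
    d=np.abs(a-b)[y:y+h,x:x+w].max(2); print(n,(d>60).sum(),end='; ')
ctrl.close_job(); print(ctrl.get_state()['time'])
```

```text
tin2 4; tin3 0; peg 0; whistle 29; polish 0; padlock 0; ball 0; drink 0; yellow 103; the job is handed in; nothing more can be done
the job is handed in; nothing more can be done
```

The packed tin is home on the red gate, and I've handed the job in at about 25 s of the 72 s allowed.

- **Finding it:** The first tin I lifted, the one nearest the green bottle, weighed about 4.3 N, which is in the packed range. I lifted it 2 cm to weigh it, and did not touch the other two tins. On the way to the chute its underside stayed at about 8.5 cm.
- **Sliding it in:** I set it down gently on the head of the chute and slid it between the cheeks. The cheeks dragged at a steady 3.4 N or so. The push then rose to 5.8 N and 7.5 N over the last two small steps, at about the gate's stated stiffness, so it was bearing on the gate. I then let go and backed off upwards.
- **Last checks:** The wrist, side and scene pictures show the tin lengthways against the gate and the gripper clear of it.
- **Before and after pictures:** The two empty tins, peg knob, polish, padlock, ball and bottle look unchanged. The boxes round the whistle and the yellow look-alike did show some changed pixels. Those boxes overlap the spot the packed tin left, so I put it down to that. The arm never went near either of them while low.
- **Disagreements:** My first chute position, from the two fixed cameras, was about 3 mm off sideways, so I used the wrist camera's instead. The tool centre also stopped about 3 mm further in than the nominal home position, so I judged contact by force.

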